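Set the sauce dishes on their plates

ROBOT

A 6-joint arm with a two-finger parallel gripper is mounted at the origin on the work surface. World frame = base frame: x ahead of the robot, y to its left, z up, the work surface at z = 0. Lengths are in m, angles in rad, forces in N, time in s.
With the tool pointing down it reaches from about 0.4 to 0.825 m from the base axis. Payload 7 kg.
Tool frame: the origin (TCP) lies midway between the tips of the shut fingers; the grasp point (between the pads) lies 19 mm behind it; z points along the fingers, y is the line along which they close (so a half turn about z gives the same grasp; the last joint's range is limited). The gripper opens to 88 mm and grips with 3 to 60 N. Pads are 19 mm wide; open, the fingers measure 130 mm over their backs; the gripper's body (78 mm by 193 mm) begins 47 mm behind the grasp point.
Start: joints at [-1.028, 0.359, 0.012, 0, -1.224, -0.288], TCP at [0.17, -0.653, 0.227] pointing down, gripper open.
Joint ranges: [-3.07, 3.07], [-1.43, 2.12], [-1.02, 1.25], [-3.03, 1.67], [-3.05, -0], [-3.03, 3.03]. Speed limits (rad/s): [2.39, 2.39, 3.01, 3.14, 3.14, 3.14].

INTERFACE

Orientations are given as [roll, pitch, yaw] about the fixed x, y, z axes, in that order (R = Rz(yaw) Ry(pitch) Rx(roll)).
In Python, from station import telemetry, eyes, ticket, recognise, trace gives the robot as it stands. The module is installed in compiled form; this text tells all that it offers.
- The arm moves only by the tool servo_tool, never from a script. Its argument "series" is a list that holds one entry, the list of rows, each a list of 4 numbers: the shift along the tool's x, y, z in mm, then the turn about the tool's z in rad. In form: [[[x, y, z, roll], ...]]. A call has exactly 10 rows; each row shifts and turns the commanded pose from where the row before left it, along the tool's axes as they then stand; what a row does not reach is not made up. A row lasts 1/12 s, in which the tool goes at most 41.7 mm and 7.16 degrees, less where a joint would pass 70% of its speed; a pose out of reach is approached as far as the arm can. A call is refused whole if a number of a shift passes 41.7 or a number of a turn 0.125, either way. A call with a gripper value outside its range is refused whole. "claw" is the gripper's target within -1 to 1 (shut at 1, half-way at 0, fully open at -1), set as the call begins (left out, the last holds). The fingers move at their own pace and stop on an object; "grip_force" is the grip in N (left out, the last holds). Time passes only in rows, so rows that do not move let the fingers close, or fill a call up. It gives the time, the measured TCP pose, the force, the opening and the grip force at its end, in the units of the state.
- telemetry.get_state(): the state, without advancing time (a new reading comes with each control period).
- eyes.grab_frame(name): name is "scene" or "top" or "wrist"; returns the picture (384x512x3 uint8, red, green, blue); there is no depth.
- eyes.calibration(name): a dict with "mtx" (3x3 intrinsics, pixels), "rvec" (rotation vector, rad) and "tvec" (3), from world to camera coordinates, as OpenCV has them. Camera axes: x right, y down, z forward; pixel columns grow to the right and rows downward; lengths in m; the calibration is good to about 2 mm. A picture is of the moment at which its call begins: read the wrist's pose just before it. calibration takes no time and is no camera call; for the wrist camera it gives the pose at the moment of the call.
- ticket.job_done(): hands the job in; it is judged then, once.
Trained networks look in the newest picture that a camera, given by its name, has taken for a name from the list of things; names that differ only in an ending like _2 or _b are one class to them, and where a whole thing is asked for, a point or a joint stands for the part that bears it (a point fixed in the world has none). Each returns a list of dicts, best first, with "conf" (0 to 1); they miss things now and then, are a little off and sometimes report something else, mostly with a low value. They report only what shows in the picture. A call takes as long as a camera call. They do not tell look-alikes from the thing itself.
- recognise(camera, name): "position" ([x, y, z] in m, in world coordinates, good to about 4 mm: the middle of the surface that is visible of it).
- trace(camera, name): "mask" (384x512 bool, what is visible of it).
The state is a dict: "t": time; "q": joint angles; "qd": joint speeds; "joint_efforts": joint torques, N m; "eef_pos": TCP position; "ee_rot": TCP orientation; "force": force on the tool from outside, world axes, zero at the start; "moment": the same for the moment, N m; "width": finger opening in m; "gripper_force": force on a finger pad.
Only numpy, scipy, OpenCV 4.12 (cv2) and the standard library are available. Lean on these libraries where they do the work, as an engineer would, in place of code of your own. Each camera call takes 0.05 s, during which the arm holds its last target. There are 200 camera calls.

TASK

Three round sauce dishes (large, medium, small) stand among two square ones in front of three plates. Set each round dish upright in the middle of the plate of matching size (largest on the largest, middle on the middle, smallest on the smallest), the largest first, then the middle one, the smallest last. Put each down gently without dropping it, and leave the square dishes and the water bottle where they are.

Things in the scene. Friction and masses are not known exactly. Their poses are not given: they have to be found in the camera images.
- dish_large: the largest of the three round, straight-sided, open sauce dishes, blue glazed ceramic, 64 mm in outer diameter, 48 mm tall, wall 4 mm, floor 6 mm thick, about 170 g, loose. Origin at the centre of its underside, z up; it is round, so yaw means nothing
- dish_medium: the middle one of the three round, straight-sided, open sauce dishes, blue glazed ceramic, 50 mm in outer diameter, 42 mm tall, wall 4 mm, floor 6 mm thick, about 110 g, loose. Origin at the centre of its underside, z up; it is round, so yaw means nothing
- dish_small: the smallest of the three round, straight-sided, open sauce dishes, blue glazed ceramic, 36 mm in outer diameter, 36 mm tall, wall 4 mm, floor 6 mm thick, about 60 g, loose. Origin at the centre of its underside, z up; it is round, so yaw means nothing
- plate_large: the largest of the three round white plates, 180 mm across, fixed to the table; flat well 126 mm across whose upper face is 5 mm above the table; outside the well it rises to a rim 13 mm high. Origin at its centre at table height, z up
- plate_medium: the middle one of the three round white plates, 146 mm across, fixed to the table; flat well 102 mm across whose upper face is 5 mm above the table; outside the well it rises to a rim 13 mm high. Origin at its centre at table height, z up
- plate_small: the smallest of the three round white plates, 116 mm across, fixed to the table; flat well 81 mm across whose upper face is 5 mm above the table; outside the well it rises to a rim 13 mm high. Origin at its centre at table height, z up
- square_a: small square open dish of the same blue ceramic, 40 x 40 mm, 38 mm tall, loose; not to be moved. Origin at the centre of its underside, x and y along its sides
- square_b: larger square open dish of the same blue ceramic, 56 x 56 mm, 44 mm tall, loose; not to be moved. Origin at the centre of its underside, x and y along its sides
- bottle: clear upright water bottle with a green cap, 64 mm in diameter, 190 mm tall, loose, at the right of the work; not to be moved. Origin at the centre of its underside
There are look-alikes about, which are no part of the job. Leave any orange or yellow look-alike of the dish_small alone.

How it is judged:
On the way, in this order (a step that is already met when the one before it is completed fails the run):
1. the large round dish stands released in the middle of the large plate (horizontal distance between dish_large and plate_large below 0.015 m and z of dish_large in the frame of plate_large between 0.002 and 0.009 m and angle between dish_large's own z axis and vertical below 0.12 rad and contact force between dish_large and the fingers below 0.05 N and linear speed of dish_large below 0.03 m/s), for 0.2 s.
2. the medium round dish stands released in the middle of the medium plate (horizontal distance between dish_medium and plate_medium below 0.015 m and z of dish_medium in the frame of plate_medium between 0.002 and 0.009 m and angle between dish_medium's own z axis and vertical below 0.12 rad and contact force between dish_medium and the fingers below 0.05 N and linear speed of dish_medium below 0.03 m/s), for 0.2 s.
3. the small round dish stands released in the middle of the small plate (horizontal distance between dish_small and plate_small below 0.015 m and z of dish_small in the frame of plate_small between 0.002 and 0.009 m and angle between dish_small's own z axis and vertical below 0.12 rad and contact force between dish_small and the fingers below 0.05 N and linear speed of dish_small below 0.03 m/s), for 0.2 s.
At the end, for the whole second after the job is handed in: Each round dish stands upright (within 7 degrees), released and at rest, in the well of the plate of its own size, its centre within 15 mm of the plate's centre (all of step 1 and all of step 2 and all of step 3 and angular speed of each of dish_large, dish_medium, dish_small below 0.3 rad/s); the robot touches nothing.
It fails at once if the water bottle is pushed more than 20 mm or tipped (distance of bottle from where it was at the start of the episode above 0.02 m or angle between bottle's own z axis and vertical above 0.3 rad).
It fails at once if a square dish is pushed more than 20 mm or tipped (distance of any of square_a, square_b from where it was at the start of the episode above 0.02 m or angle between any of square_a, square_b's own z axis and vertical above 0.3 rad).
It fails at once if the large round dish is dropped (falls freely more than about 13 mm) (linear speed of dish_large above 0.5 m/s and contact force between dish_large and the fingers below 0.02 N).
It fails at once if the medium round dish is dropped (falls freely more than about 13 mm) (linear speed of dish_medium above 0.5 m/s and contact force between dish_medium and the fingers below 0.02 N).
It fails at once if the small round dish is dropped (falls freely more than about 13 mm) (linear speed of dish_small above 0.5 m/s and contact force between dish_small and the fingers below 0.02 N).
It also fails if it takes over 80 s, if anything falls off the work surface, if the arm or the gripper's body presses on something with over 40 N, if the wrist force passes 120 N, or if a joint passes its speed limit or range.

## Working session

There is one attempt and no reset: what is moved stays moved. The work goes in short steps, Python scripts to look and compute and a tool call to move; the robot and the scene stay as the last step left them, time stands still between calls to the robot, and variables do not carry over. Pictures are saved under pics/ and viewed, at most 14 in all, crops included, and the job is handed in when it is done.

Besides the shell and the picture viewer there is one more tool, called after ">>>" as name(argument=value, ...) on one line, values as JSON. servo_tool: Moves the arm, as the interface text tells. Its arguments: {"type":"object","properties":{"series":{"type":"array"},"claw":{"type":"number"},"grip_force":{"type":"number"}},"required":["series"]}

```bash
mkdir -p pics; cat > h.py <<'E'
import numpy as np, cv2
from station import telemetry, eyes, ticket, recognise, trace
def ray(cam,u,v,z,cal=None):
    c=cal or eyes.calibration(cam); K=np.array(c['mtx']);R=cv2.Rodrigues(np.array(c['rvec'],float))[0];t=np.array(c['tvec'],float).ravel()
    d=R.T@np.linalg.inv(K)@[u,v,1]; o=-R.T@t
    return o+d*(z-o[2])/d[2]
def save(cam,n,scale=1.5):
    im=eyes.grab_frame(cam); cv2.imwrite('pics/'+n,cv2.resize(im[:,:,::-1],None,fx=scale,fy=scale)); return im
E
python3 - <<'E'
from h import *
s=telemetry.get_state(); print(s)
for c in('top','scene'):
    save(c,c+'0.png')
    for n in('dish_large','dish_medium','dish_small','plate_large','plate_medium','plate_small','square_a','square_b','bottle'):
        print(c,n,[(np.round(r['position'],3).tolist(),round(r['conf'],2)) for r in recognise(c,n)])
E
```

```text
{'t': 0.0, 'q': array([-1.02789232e+00,  3.59382488e-01,  1.10116912e-02, -3.33516880e-04,
       -1.22408683e+00, -2.88101951e-01]), 'qd': array([ 0.00052635, -0.00366932, -0.00141518,  0.00016603, -0.00116342,
       -0.00118979]), 'joint_efforts': array([-1.87415446e-05, -5.82722068e+01,  2.93061233e+01,  6.99689895e+00,
        6.94057730e-03, -1.61921876e-04]), 'eef_pos': array([ 0.16997201, -0.65272439,  0.225608  ]), 'ee_rot': array([ 3.13991074e+00, -1.71472622e-04, -2.88690405e+00]), 'force': array([-0.36523798,  0.09639748, -0.79961534]), 'moment': array([ 0.01966076, -0.02769857,  0.00112089]), 'gripper_force': 0.0, 'width': 0.08756924305244733}
top dish_large [([0.351, 0.311, 0.019], 0.64)]
top dish_medium []
top dish_small [([0.405, 0.067, 0.015], 0.59), ([0.474, -0.007, 0.004], 0.52), ([0.398, -0.012, 0.006], 0.43)]
top plate_large [([0.574, 0.317, 0.008], 0.56)]
top plate_medium [([0.596, -0.306, 0.008], 0.86), ([0.574, 0.319, 0.008], 0.43)]
top plate_small [([0.635, 0.012, 0.01], 0.88), ([0.475, -0.008, 0.006], 0.66), ([0.351, 0.309, 0.018], 0.42)]
top square_a [([0.4
[... 191 characters left out ...]
e [([0.358, 0.296, 0.036], 0.71), ([0.636, 0.015, 0.01], 0.59)]
scene dish_medium [([0.451, -0.158, 0.026], 0.8), ([0.358, 0.292, 0.031], 0.4)]
scene dish_small [([0.474, -0.012, 0.023], 0.64), ([0.356, 0.291, 0.028], 0.62), ([0.416, 0.058, 0.027], 0.55), ([0.401, -0.015, 0.024], 0.44), ([0.598, -0.303, 0.009], 0.37)]
scene plate_large [([0.575, 0.32, 0.009], 0.84)]
scene plate_medium [([0.6, -0.305, 0.007], 0.87)]
scene plate_small [([0.638, 0.01, 0.012], 0.72)]
scene square_a [([0.435, 0.148, 0.026], 0.84), ([0.377, -0.295, 0.023], 0.75)]
scene square_b [([0.435, 0.148, 0.026], 0.84), ([0.377, -0.295, 0.023], 0.75)]
scene bottle [([0.417, -0.498, 0.113], 0.86), ([0.64, 0.013, 0.01], 0.68)]
```

View pics/top0.png

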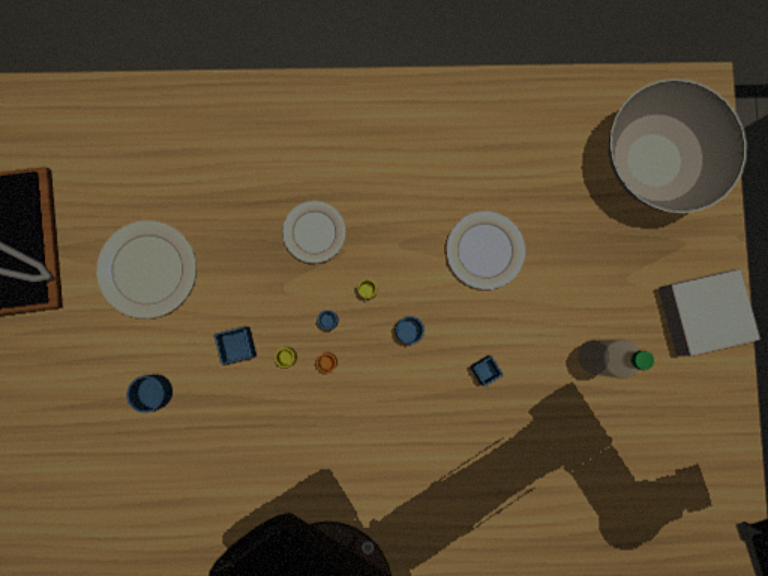

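View pics/scene0.png

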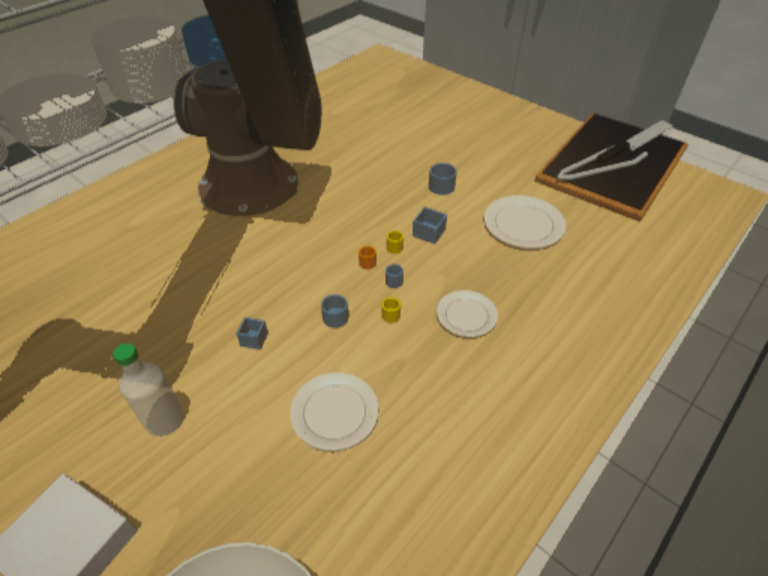

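The top view (768-px scale) shows the blue round dishes: large at (150,393), medium at (408,331), small at (328,321). Possible mix-ups for the small one are yellow (367,290), yellow (286,357), orange (326,363) and square blue (236,346) and (486,371). I choose the round blue ones, and check them in a crop.

```bash
python3 - <<'E'
from h import *
im=eyes.grab_frame('top'); cal=eyes.calibration('top')
cv2.imwrite('pics/crop1.png',cv2.resize(im[175:285,70:345,::-1],None,fx=2.9,fy=2.9,interpolation=cv2.INTER_CUBIC))
hsv=cv2.cvtColor(im,cv2.COLOR_RGB2HSV)
m=((hsv[...,0]>95)&(hsv[...,0]<125)&(hsv[...,1]>90)).astype(np.uint8)
n,l,st,ce=cv2.connectedComponentsWithStats(m)
for i in range(1,n):
    if 40<st[i,4]<2000:
        p=np.argwhere(l==i)[:,::-1].astype(np.float32); (u,v),r=cv2.minEnclosingCircle(p)
        P=ray('top',u,v,.04,cal);Q=ray('top',u+r,v,.04,cal)
        print('blue',st[i,4],round(u),round(v),np.round(P,3),'diam',round(2*np.linalg.norm(Q-P),3))
for nme in('plate_large','plate_medium','plate_small'):
    for r in trace('top',nme):
        k=r['mask'].astype(np.uint8); c=max(cv2.findContours(k,0,1)[0],key=cv2.contourArea)
        (u,v),(a,b),_=cv2.fitEllipse(c); P=ray('top',u,v,.012,cal);Q=ray('top',u+(a+b)/4,v,.012,cal)
        print(nme,round(r['conf'],2),np.round(P,3),'diam',round(2*np.linalg.norm(Q-P),3))
c=eyes.calibration('wrist'); R=cv2.Rodrigues(np.array(c['rvec'],float))[0]; s=telemetry.get_state()
from scipy.spatial.transform import Rotation as Ro
T=Ro.from_euler('xyz',s['ee_rot']).as_matrix()
print('cam in tool',T.T@(-R.T@np.ravel(c['tvec'])-s['eef_pos']),'\n',T.T@R.T, c['mtx'][0][0]);print(T)
E
```

```text
blue 134 218 213 [ 0.474 -0.014  0.04 ] diam 0.035
blue 254 273 220 [ 0.452 -0.158  0.04 ] diam 0.049
blue 476 156 230 [0.434 0.149 0.04 ] diam 0.078
blue 225 324 247 [ 0.378 -0.291  0.04 ] diam 0.055
blue 520 99 262 [0.354 0.297 0.04 ] diam 0.077
plate_large 0.93 [0.574 0.317 0.012] diam 0.174
plate_medium 0.82 [ 0.596 -0.304  0.012] diam 0.142
plate_small 0.94 [0.637 0.011 0.012] diam 0.111
cam in tool [ 0.08202286  0.00167569 -0.15881705] 
 [[ 8.59397188e-04 -9.53466268e-01 -3.01498487e-01]
 [ 9.99999341e-01  1.04872628e-03 -4.66100218e-04]
 [ 7.60600222e-04 -3.01497888e-01  9.53466541e-01]] 273.5209854262172
[[-9.67711549e-01 -2.52060218e-01  6.41029667e-05]
 [-2.52060220e-01  9.67711551e-01 -1.82257580e-05]
 [-5.74391928e-05 -3.37950844e-05 -9.99999998e-01]]
```

View pics/crop1.png

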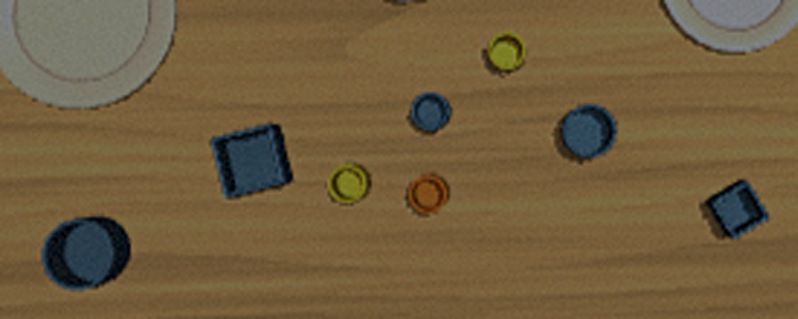

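The crop shows the small round blue dish at (430,112), distinct from the two yellow and one orange look-alikes. Medium is at (587,132) and large at (87,253), both round. Moving out.

>>> servo_tool(series=[[[0,0,0,0.085],[0,0,0,0.085],[0,0,0,0.085],[-17,31,0,0],[-17,31,0,0],[-17,31,0,0],[-17,31,0,0],[-17,31,0,0],[-17,31,0,0],[-17,31,0,0]]], claw=-1, grip_force=15)

```text
t: 2.03
eef_pos: [0.2896, -0.4347, 0.2267]
ee_rot: [-3.141, 0.0, 3.141]
force: [0.3, -0.0, 0.6]
width: 0.0878
gripper_force: 0.0
```

>>> servo_tool(series=[[[-17,31,0,0],[-17,31,0,0],[-17,31,0,0],[-17,31,0,0],[-17,31,0,0],[-17,31,0,0],[-17,31,0,0],[-17,31,0,0],[-17,31,0,0],[-17,31,0,0]]])

```text
t: 2.87
eef_pos: [0.4598, -0.1245, 0.2271]
ee_rot: [3.142, 0.001, -3.142]
force: [0.5, -0.5, 0.3]
width: 0.0875
gripper_force: 0.0
```

>>> servo_tool(series=[[[10,37,5,0],[10,37,5,0],[10,37,5,0],[10,37,5,0],[10,37,5,0],[10,37,5,0],[10,37,5,0],[10,37,5,0],[10,30,5,0],[10,20,5,0]]])

```text
t: 3.7
eef_pos: [0.3587, 0.2226, 0.1768]
ee_rot: [3.14, 0.001, -3.14]
force: [0.4, 0.4, -0.2]
width: 0.0875
gripper_force: 0.0
```

>>> servo_tool(series=[[[1,15,5,0],[1,15,5,0],[1,15,5,0],[1,15,5,0],[0,10,5,0],[0,4,5,0],[0,0,0,0],[0,0,0,0],[0,0,0,0],[0,0,0,0]]])

```text
t: 4.53
eef_pos: [0.3555, 0.2933, 0.1468]
ee_rot: [3.141, 0.0, 3.141]
force: [0.6, 0.6, -0.6]
width: 0.0873
gripper_force: 0.0
```

```bash
cat >> h.py <<'E'
def blue(ztop):
    """rim centre of blue dishes seen by the wrist camera: back-project mask outline at rim height, robust circle"""
    cal=eyes.calibration('wrist'); s=telemetry.get_state(); im=eyes.grab_frame('wrist')
    hsv=cv2.cvtColor(im,cv2.COLOR_RGB2HSV)
    m=((hsv[...,0]>95)&(hsv[...,0]<125)&(hsv[...,1]>90)).astype(np.uint8)
    m=cv2.morphologyEx(m,cv2.MORPH_CLOSE,np.ones((5,5),np.uint8))
    print('tcp',np.round(s['eef_pos'],4))
    for c in cv2.findContours(m,0,cv2.CHAIN_APPROX_NONE)[0]:
        if cv2.contourArea(c)<300: continue
        P=np.array([ray('wrist',*p,ztop,cal)[:2] for p in c[:,0]])
        x0,y0=P.min(0);x1,y1=P.max(0)
        print('area',cv2.contourArea(c),'px',c[:,0].mean(0).round(),'x',x0.round(4),x1.round(4),'y',y0.round(4),y1.round(4),'mid',((x0+x1)/2).round(4),((y0+y1)/2).round(4))
    return im
E
python3 - <<'E'
from h import *
im=blue(.048); cv2.imwrite('pics/w1.png',cv2.resize(im[:,:,::-1],None,fx=1.5,fy=1.5))
for r in recognise('wrist','dish_large'): print(r)
E
```

```text
tcp [0.3555 0.2933 0.1468]
area 309.0 px [132. 244.] x 0.3987 0.4269 y 0.1558 0.1792 mid 0.4128 0.1675
area 3022.0 px [263. 182.] x 0.3146 0.3841 y 0.2737 0.3349 mid 0.3493 0.3043
{'position': [0.3569, 0.3044, 0.0125], 'conf': 0.95}
```

View pics/w1.png

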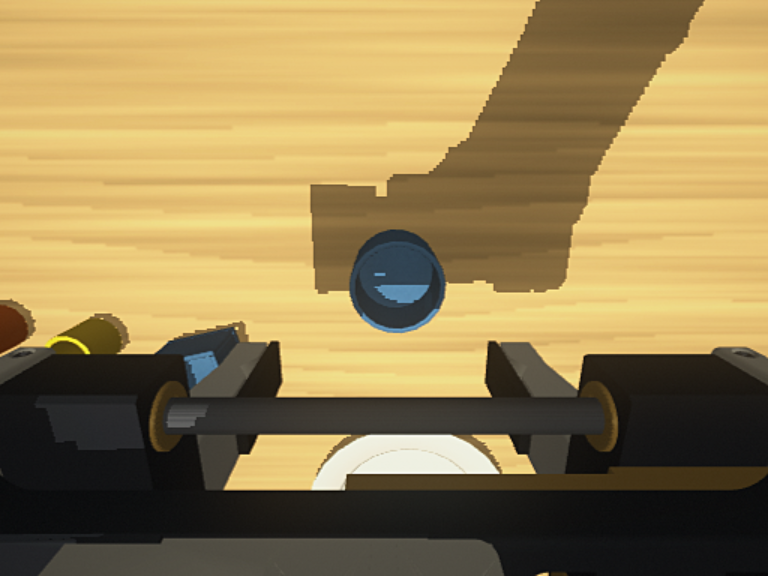

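The wrist view shows the large dish centred at about (397,281), between the fingers, with the path down clear. Its centre is at about (0.353, 0.304).

>>> servo_tool(series=[[[2,11,10,0],[0,0,20,0],[0,0,25,0],[0,0,25,0],[0,0,20,0],[0,0,15,0],[0,0,10,0],[0,0,8,0],[0,0,0,0],[0,0,0,0]]])

```text
t: 5.47
eef_pos: [0.3532, 0.3049, 0.0133]
ee_rot: [-3.141, -0.0, 3.142]
force: [0.5, -0.1, 0.5]
width: 0.0876
gripper_force: 0.0
```

>>> servo_tool(series=[[[0,0,0,0],[0,0,0,0],[0,0,0,0],[0,0,0,0],[0,0,0,0],[0,0,0,0],[0,0,0,0],[0,0,0,0],[0,0,0,0],[0,0,0,0]]], claw=1, grip_force=15)

```text
t: 6.3
eef_pos: [0.3533, 0.3047, 0.014]
ee_rot: [-3.142, 0.0, 3.142]
force: [-1.6, -2.8, 7.2]
width: 0.0632
gripper_force: 15.0
```

>>> servo_tool(series=[[[0,0,-5,0],[0,0,-10,0],[0,0,-20,0],[0,0,-25,0],[0,0,-20,0],[-10,0,0,0],[-20,2,0,0],[-20,2,0,0],[-20,2,0,0],[-20,2,0,0]]])

```text
t: 7.13
eef_pos: [0.4443, 0.3127, 0.0934]
ee_rot: [3.141, -0.0, 3.141]
force: [-0.6, 0.4, -1.8]
width: 0.0633
gripper_force: 15.0
```

>>> servo_tool(series=[[[-25,2,0,0],[-25,2,0,0],[-25,2,0,0],[-25,0,0,0],[-20,0,0,0],[-10,0,0,0],[-2,0,0,0],[0,0,0,0],[0,0,0,0],[0,0,0,0]]])

```text
t: 7.97
eef_pos: [0.5743, 0.3187, 0.0936]
ee_rot: [-3.141, -0.0, -3.141]
force: [0.0, 0.4, -1.3]
width: 0.0633
gripper_force: 15.0
```

```bash
cat >> h.py <<'E'
def plate(name):
    cal=eyes.calibration('wrist'); im=eyes.grab_frame('wrist')
    for r in trace('wrist',name)[:1]:
        c=max(cv2.findContours(r['mask'].astype(np.uint8),0,cv2.CHAIN_APPROX_NONE)[0],key=cv2.contourArea)
        P=np.array([ray('wrist',*p,.012,cal)[:2] for p in c[:,0]])
        print(name,r['conf'],P.min(0).round(4),P.max(0).round(4))
    for r in recognise('wrist',name)[:1]: print('rec',r)
    return im
E
python3 - <<'E'
from h import *
im=blue(.128); plate('plate_large'); cv2.imwrite('pics/w2.png',cv2.resize(im[:,:,::-1],None,fx=1.5,fy=1.5))
print(telemetry.get_state()['width'])
E
```

```text
tcp [0.5743 0.3187 0.0936]
area 2097.5 px [255. 300.] x 0.5856 0.6021 y 0.2917 0.3487 mid 0.5939 0.3202
area 6069.0 px [250. 232.] x 0.5291 0.5698 y 0.2895 0.3513 mid 0.5494 0.3204
area 3687.0 px [37. 28.] x 0.4523 0.477 y 0.2136 0.2514 mid 0.4646 0.2325
plate_large 0.58 [0.4849 0.2266] [0.6137 0.4065]
rec {'position': [0.5419, 0.3141, 0.0052], 'conf': 0.79}
0.0631452158004373
```

View pics/w2.png

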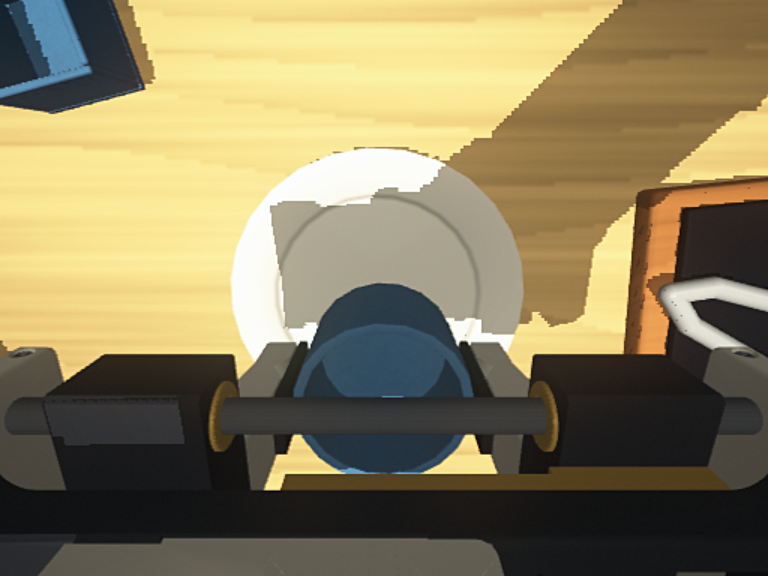

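The dish is held upright (rim centre ~(383,398)) over the large plate. The plate centre from its outline is (0.575, 0.317). I correct by about 3 mm and lower.

>>> servo_tool(series=[[[-3,-3,8,0],[0,0,15,0],[0,0,15,0],[0,0,13,0],[0,0,9,0],[0,0,6,0],[0,0,4,0],[0,0,2,0],[0,0,1,0],[0,0,1,0]]])

```text
t: 9.0
eef_pos: [0.5786, 0.316, 0.02]
ee_rot: [3.141, 0.001, 3.142]
force: [-0.0, 0.8, -1.0]
width: 0.0634
gripper_force: 15.0
```

>>> servo_tool(series=[[[0,0,1,0],[0,0,0.5,0],[0,0,0,0],[0,0,0,0],[0,0,0,0],[0,0,0,0],[0,0,0,0],[0,0,0,0],[0,0,0,0],[0,0,0,0]]])

```text
t: 9.83
eef_pos: [0.5787, 0.316, 0.0191]
ee_rot: [3.141, 0.001, -3.141]
force: [-2.0, 0.0, 6.7]
width: 0.0636
gripper_force: 15.0
```

>>> servo_tool(series=[[[0,0,0,0],[0,0,0,0],[0,0,0,0],[0,0,0,0],[0,0,0,0],[0,0,0,0],[0,0,0,0],[0,0,0,0],[0,0,-10,0],[0,0,-20,0]]], claw=-1)

```text
t: 10.67
eef_pos: [0.5769, 0.3145, 0.0463]
ee_rot: [-3.139, -0.004, 3.141]
force: [-0.0, -0.7, -1.3]
width: 0.0873
gripper_force: 0.0
```

>>> servo_tool(series=[[[0,0,-30,0],[0,0,-30,0],[0,0,-20,0],[0,0,-10,0],[0,0,0,0],[0,0,0,0],[0,0,0,0],[0,0,0,0],[0,0,0,0],[0,0,0,0]]])

```text
t: 11.5
eef_pos: [0.578, 0.3154, 0.137]
ee_rot: [-3.14, -0.001, 3.141]
force: [-0.1, -0.1, -0.5]
width: 0.0874
gripper_force: 0.0
```

```bash
python3 - <<'E'
from h import *
im=blue(.053); plate('plate_large'); cv2.imwrite('pics/w3.png',cv2.resize(im[:,:,::-1],None,fx=1.5,fy=1.5))
E
```

```text
tcp [0.578  0.3154 0.137 ]
area 3421.0 px [256. 192.] x 0.5399 0.6095 y 0.2865 0.3484 mid 0.5747 0.3174
area 4850.0 px [69. 28.] x 0.4179 0.4669 y 0.129 0.2066 mid 0.4424 0.1678
plate_large 0.55 [0.4844 0.2266] [0.6651 0.4074]
rec {'position': [0.5816, 0.3192, 0.0213], 'conf': 0.69}
```

View pics/w3.png

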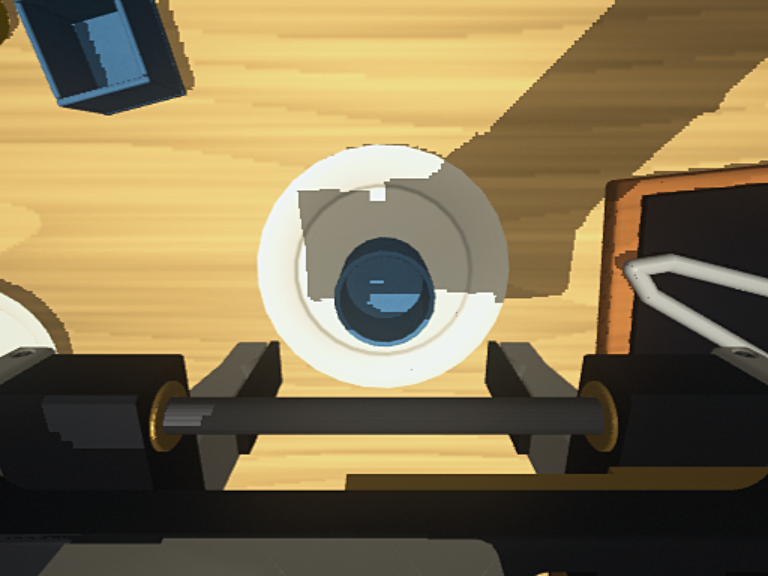

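The large dish (384,292) stands upright, about 3 mm from the plate centre. On to the medium one.

>>> servo_tool(series=[[[4,-15,-1,0],[9,-34,-1,0],[9,-34,-1,0],[9,-34,-1,0],[9,-34,-1,0],[9,-34,-1,0],[9,-34,-1,0],[9,-34,-1,0],[9,-34,-1,0],[9,-34,-1,0]]])

```text
t: 12.53
eef_pos: [0.4922, -0.007, 0.1484]
ee_rot: [3.141, 0.001, 3.142]
force: [0.6, 0.2, 0.3]
width: 0.0873
gripper_force: 0.0
```

>>> servo_tool(series=[[[9,-34,0,0],[9,-34,0,0],[9,-34,0,0],[9,-30,0,0],[5,-20,0,0],[0,0,0,0],[0,0,0,0],[0,0,0,0],[0,0,0,0],[0,0,0,0]]])

```text
t: 13.37
eef_pos: [0.4525, -0.1565, 0.1481]
ee_rot: [3.142, 0.0, -3.141]
force: [-0.3, 0.1, 0.0]
width: 0.088
gripper_force: 0.0
```

```bash
python3 - <<'E'
from h import *
im=blue(.042); cv2.imwrite('pics/w4.png',cv2.resize(im[:,:,::-1],None,fx=1.5,fy=1.5))
for r in recognise('wrist','dish_medium'): print(r)
E
```

```text
tcp [ 0.4525 -0.1565  0.1481]
area 735.0 px [389. 209.] x 0.4542 0.4874 y -0.0383 0.0021 mid 0.4708 -0.0181
area 642.0 px [255. 192.] x 0.4286 0.4752 y -0.1806 -0.1329 mid 0.4519 -0.1567
area 1723.0 px [111. 111.] x 0.3506 0.4015 y -0.3158 -0.265 mid 0.3761 -0.2904
{'position': [0.4553, -0.1558, 0.019], 'conf': 0.83}
```

View pics/w4.png

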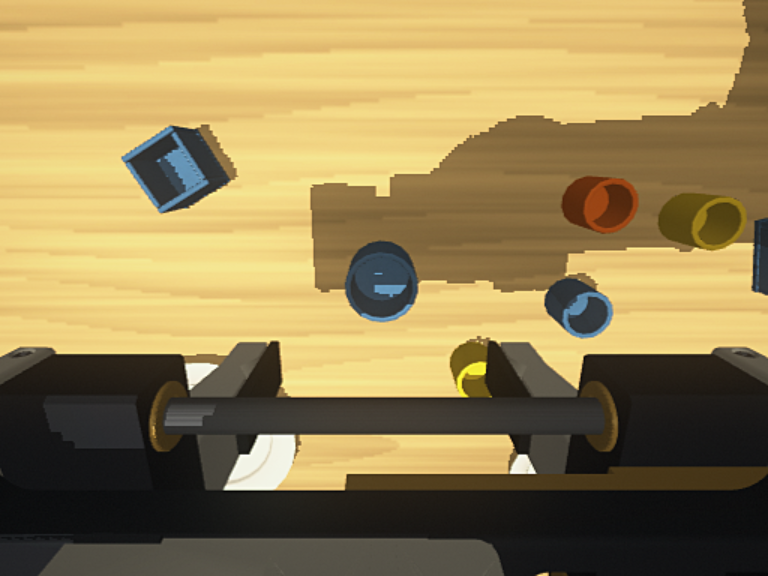

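The medium dish (382,283) sits between the fingers with the square (178,168) and small (580,307) well clear. I go straight down.

>>> servo_tool(series=[[[1,0,10,0],[0,0,20,0],[0,0,25,0],[0,0,25,0],[0,0,20,0],[0,0,15,0],[0,0,12,0],[0,0,8,0],[0,0,0,0],[0,0,0,0]]])

```text
t: 14.3
eef_pos: [0.4513, -0.157, 0.013]
ee_rot: [-3.141, -0.001, -3.141]
force: [1.2, -0.6, 1.0]
width: 0.0877
gripper_force: 0.0
```

>>> servo_tool(series=[[[0,0,0,0],[0,0,0,0],[0,0,0,0],[0,0,0,0],[0,0,0,0],[0,0,0,0],[0,0,0,0],[0,0,0,0],[0,0,0,0],[0,0,0,0]]], claw=1, grip_force=15)

```text
t: 15.13
eef_pos: [0.4513, -0.1573, 0.0132]
ee_rot: [-3.142, 0.0, 3.141]
force: [-0.9, 0.1, 4.1]
width: 0.0494
gripper_force: 15.0
```

>>> servo_tool(series=[[[0,0,0,0],[0,0,0,0],[0,0,-5,0],[0,0,-10,0],[0,0,-20,0],[0,0,-25,0],[0,0,-20,0],[-10,-10,0,0],[-15,-15,0,0],[-20,-20,0,0]]])

```text
t: 15.97
eef_pos: [0.496, -0.202, 0.0939]
ee_rot: [3.141, 0.001, -3.141]
force: [0.3, 0.6, -1.5]
width: 0.0494
gripper_force: 15.0
```

Width 49 mm, as it should be. On to the medium plate at about (0.597, -0.305).

>>> servo_tool(series=[[[-20,-20,0,0],[-20,-20,0,0],[-20,-20,0,0],[-20,-20,0,0],[-15,-15,0,0],[-6,-8,0,0],[0,0,0,0],[0,0,0,0],[0,0,0,0],[0,0,0,0]]])

```text
t: 16.8
eef_pos: [0.5965, -0.3045, 0.0933]
ee_rot: [3.141, -0.0, -3.141]
force: [0.5, -0.3, -0.9]
width: 0.0492
gripper_force: 15.0
```

```bash
python3 - <<'E'
from h import *
im=blue(.122); plate('plate_medium'); cv2.imwrite('pics/w5.png',cv2.resize(im[:,:,::-1],None,fx=1.5,fy=1.5))
E
```

```text
tcp [ 0.5965 -0.3045  0.0933]
area 3676.5 px [255. 237.] x 0.5592 0.5954 y -0.3269 -0.2786 mid 0.5773 -0.3028
plate_medium 0.68 [ 0.524  -0.3748] [ 0.6282 -0.2286]
rec {'position': [0.5729, -0.3008, 0.0076], 'conf': 0.68}
```

View pics/w5.png

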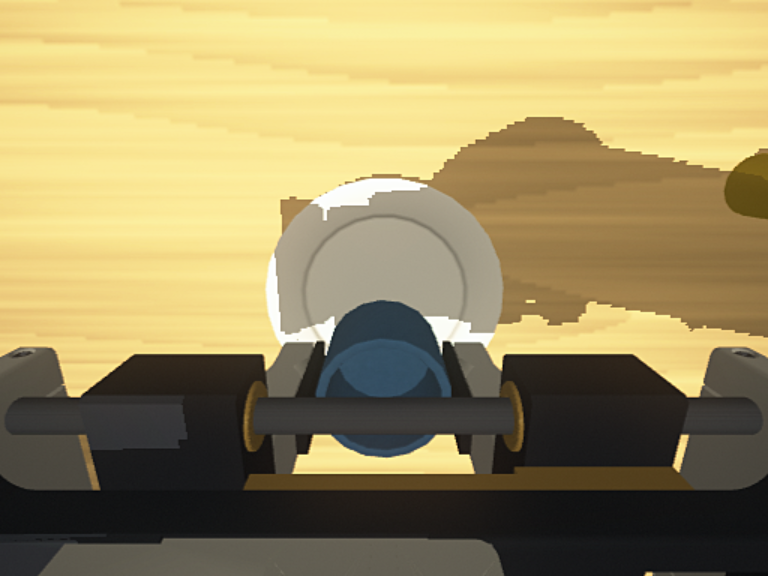

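The medium dish (384,398) is held upright over the medium plate, whose centre is (0.597, -0.302). I lower it.

>>> servo_tool(series=[[[-1,2,8,0],[0,0,15,0],[0,0,15,0],[0,0,13,0],[0,0,9,0],[0,0,6,0],[0,0,4,0],[0,0,2,0],[0,0,1,0],[0,0,1,0]]])

```text
t: 17.83
eef_pos: [0.5986, -0.3034, 0.0196]
ee_rot: [-3.141, 0.001, 3.141]
force: [0.3, 0.5, -1.1]
width: 0.0491
gripper_force: 15.0
```

>>> servo_tool(series=[[[0,0,1,0],[0,0,0.5,0],[0,0,0,0],[0,0,0,0],[0,0,0,0],[0,0,0,0],[0,0,0,0],[0,0,0,0],[0,0,0,0],[0,0,0,0]]])

```text
t: 18.67
eef_pos: [0.5986, -0.3034, 0.0183]
ee_rot: [-3.141, 0.001, 3.142]
force: [-0.9, 0.6, 6.2]
width: 0.0496
gripper_force: 15.0
```

Contact force shows that it stands on the plate, so I release.

>>> servo_tool(series=[[[0,0,0,0],[0,0,0,0],[0,0,0,0],[0,0,0,0],[0,0,0,0],[0,0,0,0],[0,0,0,0],[0,0,0,0],[0,0,-10,0],[0,0,-20,0]]], claw=-1)

```text
t: 19.5
eef_pos: [0.5964, -0.3028, 0.0458]
ee_rot: [3.14, -0.005, 3.141]
force: [1.0, -0.2, 0.9]
width: 0.0876
gripper_force: 0.0
```

>>> servo_tool(series=[[[0,0,-30,0],[0,0,-30,0],[0,0,-20,0],[0,0,-10,0],[0,0,0,0],[0,0,0,0],[0,0,0,0],[0,0,0,0],[0,0,0,0],[0,0,0,0]]])

```text
t: 20.33
eef_pos: [0.5978, -0.3032, 0.1365]
ee_rot: [3.141, -0.002, 3.141]
force: [0.6, -0.1, 0.8]
width: 0.0875
gripper_force: 0.0
```

```bash
python3 - <<'E'
from h import *
im=blue(.047); plate('plate_medium'); cv2.imwrite('pics/w6.png',cv2.resize(im[:,:,::-1],None,fx=1.5,fy=1.5))
E
```

```text
tcp [ 0.5978 -0.3032  0.1365]
area 1914.0 px [256. 192.] x 0.5681 0.6232 y -0.3258 -0.2778 mid 0.5957 -0.3018
plate_medium 0.63 [ 0.523  -0.3746] [ 0.6688 -0.2286]
rec {'position': [0.5806, -0.2996, 0.0146], 'conf': 0.63}
```

View pics/w6.png

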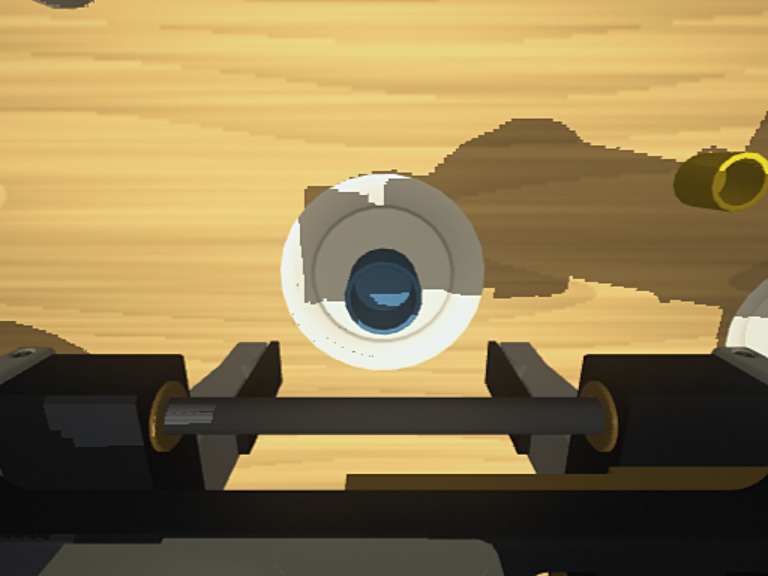

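The medium dish (384,296) stands centred to about 2 mm. Now the small one.

>>> servo_tool(series=[[[6,15,-1,0],[13,30,-1,0],[13,30,-1,0],[13,30,-1,0],[13,30,-1,0],[13,30,-1,0],[13,30,-1,0],[13,30,-1,0],[13,30,-1,0],[10,25,-1,0]]])

```text
t: 21.37
eef_pos: [0.4772, -0.0218, 0.1478]
ee_rot: [3.141, 0.001, 3.142]
force: [0.0, 1.1, 0.1]
width: 0.088
gripper_force: 0.0
```

>>> servo_tool(series=[[[4,10,0,0],[0,0,0,0],[0,0,0,0],[0,0,0,0],[0,0,0,0],[0,0,0,0],[0,0,0,0],[0,0,0,0],[0,0,0,0],[0,0,0,0]]])

```text
t: 22.2
eef_pos: [0.4743, -0.0134, 0.1475]
ee_rot: [-3.142, -0.0, 3.141]
force: [-0.3, 0.0, 0.4]
width: 0.0877
gripper_force: 0.0
```

```bash
python3 - <<'E'
from h import *
im=blue(.036); cv2.imwrite('pics/w7.png',cv2.resize(im[:,:,::-1],None,fx=1.5,fy=1.5))
for r in recognise('wrist','dish_small'): print(r)
E
```

```text
tcp [ 0.4743 -0.0134  0.1475]
area 3616.0 px [411. 147.] x 0.3991 0.4671 y 0.1061 0.192 mid 0.4331 0.149
{'position': [0.5281, -0.0828, 0.0186], 'conf': 0.94}
{'position': [0.4121, 0.0641, 0.0229], 'conf': 0.83}
{'position': [0.4792, -0.0141, 0.0202], 'conf': 0.63}
{'position': [0.3982, -0.007, 0.0086], 'conf': 0.55}
```

View pics/w7.png

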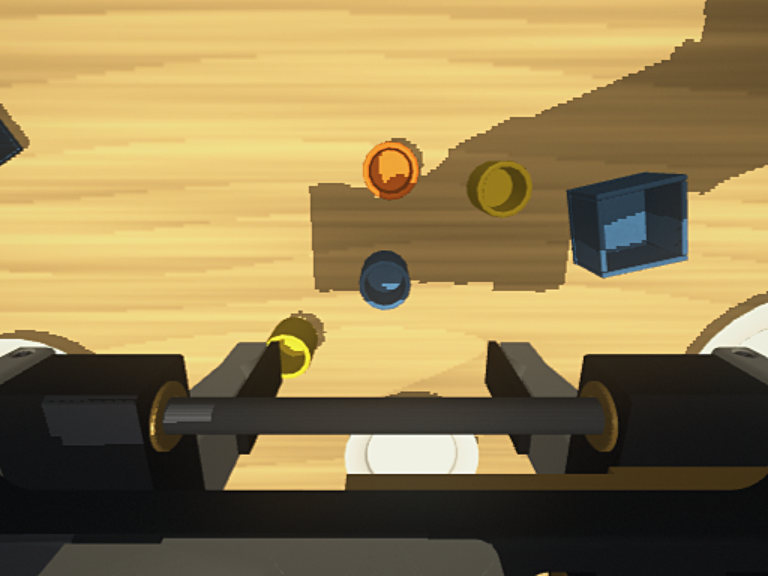

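```bash
python3 - <<'E'
from h import *
for u,v in((385,309),(360,283),(411,283)): print(ray('wrist',u/1.5,v/1.5,.036).round(4))
E
```

```text
[ 0.4912 -0.0103  0.036 ]
[ 0.4722 -0.0276  0.036 ]
[0.4722 0.0075 0.036 ]
```

The small blue dish (385,281) lies between the fingers. Its rim back-projects to 35 mm across with centre (0.473, -0.010), and the yellow one at (292,345) is clear of the finger's path. I descend.

>>> servo_tool(series=[[[1,3,10,0],[0,0,20,0],[0,0,25,0],[0,0,25,0],[0,0,20,0],[0,0,15,0],[0,0,12,0],[0,0,8,0],[0,0,0,0],[0,0,0,0]]])

```text
t: 23.13
eef_pos: [0.4732, -0.0103, 0.0126]
ee_rot: [-3.141, -0.001, -3.142]
force: [0.7, 0.2, 1.1]
width: 0.0873
gripper_force: 0.0
```

>>> servo_tool(series=[[[0,0,0,0],[0,0,0,0],[0,0,0,0],[0,0,0,0],[0,0,0,0],[0,0,0,0],[0,0,0,0],[0,0,0,0],[0,0,0,0],[0,0,0,0]]], claw=1, grip_force=12)

```text
t: 23.97
eef_pos: [0.4732, -0.0103, 0.0126]
ee_rot: [-3.142, -0.0, 3.141]
force: [-1.0, -1.0, 1.8]
width: 0.0363
gripper_force: 12.0
```

>>> servo_tool(series=[[[0,0,0,0],[0,0,0,0],[0,0,0,0],[0,0,-5,0],[0,0,-10,0],[0,0,-20,0],[0,0,-25,0],[0,0,-20,0],[-10,1,0,0],[-15,2,0,0]]])

```text
t: 24.8
eef_pos: [0.4986, -0.007, 0.0943]
ee_rot: [3.14, 0.003, 3.141]
force: [-0.5, -0.0, -0.8]
width: 0.0366
gripper_force: 12.0
```

>>> servo_tool(series=[[[-20,3,0,0],[-25,3,0,0],[-25,3,0,0],[-25,3,0,0],[-20,3,0,0],[-15,2,0,0],[-8,1,0,0],[0,0,0,0],[0,0,0,0],[0,0,0,0]]])

```text
t: 25.63
eef_pos: [0.6351, 0.0105, 0.0923]
ee_rot: [-3.142, -0.001, 3.141]
force: [-0.7, -0.7, -0.6]
width: 0.0361
gripper_force: 12.0
```

```bash
python3 - <<'E'
from h import *
im=blue(.116); plate('plate_small'); cv2.imwrite('pics/w8.png',cv2.resize(im[:,:,::-1],None,fx=1.5,fy=1.5))
E
```

```text
tcp [0.6351 0.0105 0.0923]
area 1314.5 px [256. 237.] x 0.6052 0.6372 y -0.005 0.0294 mid 0.6212 0.0122
plate_small 0.56 [ 0.58   -0.0455] [0.6705 0.0699]
rec {'position': [0.6267, 0.0114, 0.0049], 'conf': 0.86}
```

View pics/w8.png

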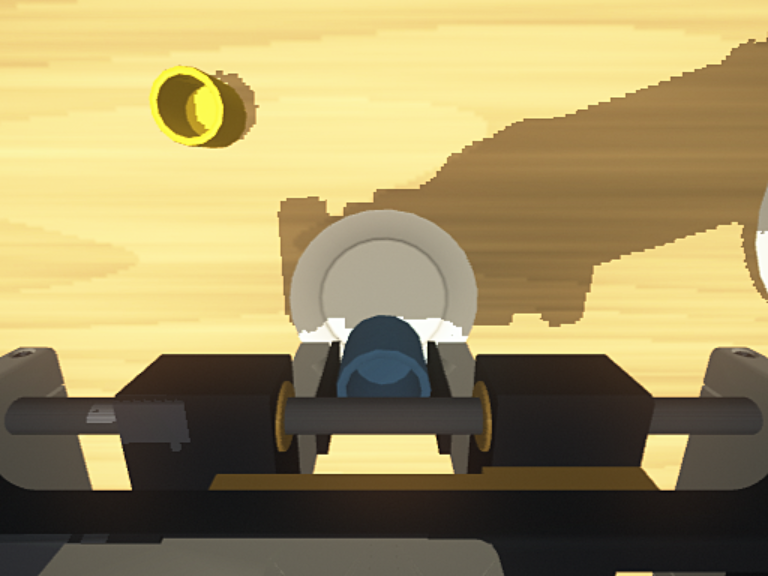

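The small dish (384,370) is held over the small plate, whose centre is (0.638, 0.012). I shift 3 mm and lower.

>>> servo_tool(series=[[[-3,1,8,0],[0,0,15,0],[0,0,15,0],[0,0,13,0],[0,0,9,0],[0,0,6,0],[0,0,4,0],[0,0,2,0],[0,0,1,0],[0,0,1,0]]])

```text
t: 26.67
eef_pos: [0.6397, 0.0118, 0.019]
ee_rot: [3.141, 0.001, 3.142]
force: [-0.5, -0.5, -0.3]
width: 0.0363
gripper_force: 12.0
```

>>> servo_tool(series=[[[0,0,1,0],[0,0,0.5,0],[0,0,0,0],[0,0,0,0],[0,0,0,0],[0,0,0,0],[0,0,0,0],[0,0,0,0],[0,0,0,0],[0,0,0,0]]])

```text
t: 27.5
eef_pos: [0.6396, 0.0118, 0.0176]
ee_rot: [3.141, 0.001, -3.142]
force: [-0.9, 0.8, 5.4]
width: 0.0363
gripper_force: 12.0
```

>>> servo_tool(series=[[[0,0,0,0],[0,0,0,0],[0,0,0,0],[0,0,0,0],[0,0,0,0],[0,0,0,0],[0,0,0,0],[0,0,0,0],[0,0,-10,0],[0,0,-20,0]]], claw=-1)

```text
t: 28.33
eef_pos: [0.6375, 0.0113, 0.0454]
ee_rot: [-3.141, -0.005, 3.141]
force: [0.8, 0.1, 0.2]
width: 0.0871
gripper_force: 0.0
```

>>> servo_tool(series=[[[0,0,-30,0],[0,0,-30,0],[0,0,-20,0],[0,0,-10,0],[0,0,0,0],[0,0,0,0],[0,0,0,0],[0,0,0,0],[0,0,0,0],[0,0,0,0]]])

```text
t: 29.17
eef_pos: [0.6389, 0.0116, 0.136]
ee_rot: [-3.141, -0.002, 3.141]
force: [0.7, 0.4, 0.1]
width: 0.0875
gripper_force: 0.0
```

```bash
python3 - <<'E'
from h import *
im=blue(.041); plate('plate_small'); cv2.imwrite('pics/w9.png',cv2.resize(im[:,:,::-1],None,fx=1.5,fy=1.5)); save('scene','scene9.png')
E
```

```text
tcp [0.6389 0.0116 0.136 ]
area 873.5 px [256. 195.] x 0.623 0.657 y -0.0029 0.0295 mid 0.64 0.0133
rec {'position': [0.6353, 0.0109, 0.0078], 'conf': 0.96}
```

View pics/w9.png

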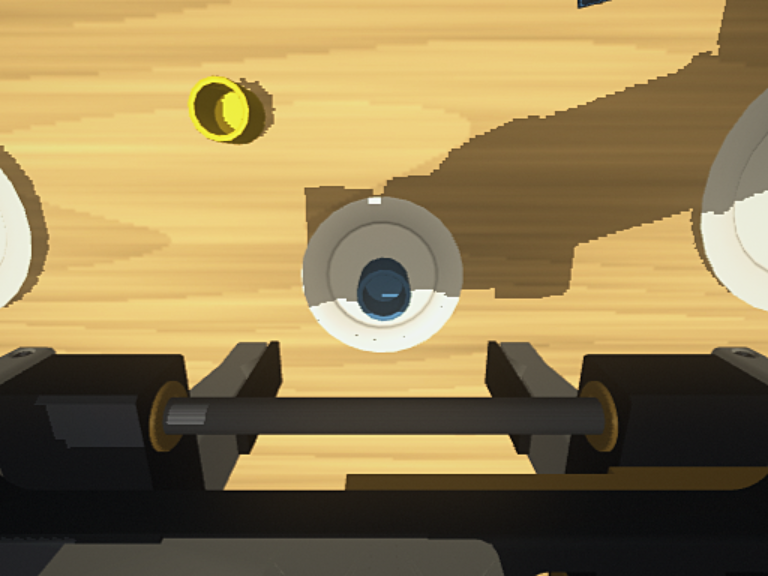

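View pics/scene9.png

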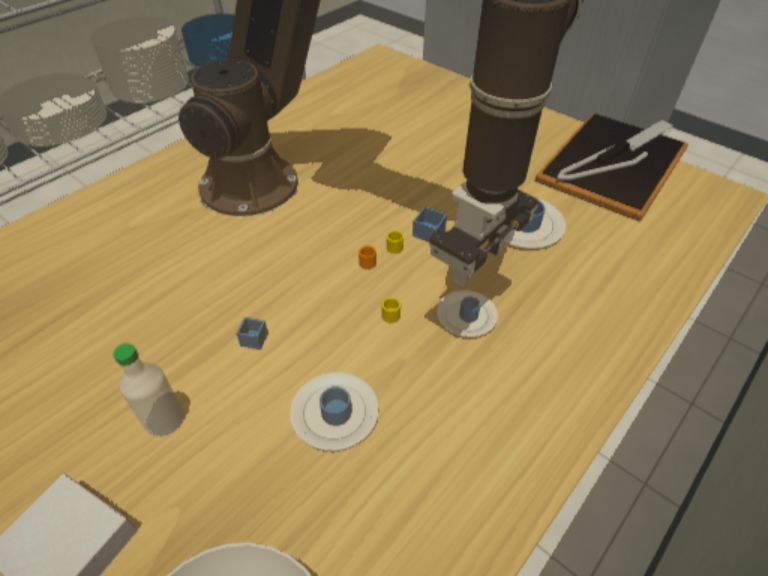

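The small dish (384,290) stands centred. The scene view shows the other dishes on their plates at (336,405) and (530,213), with the squares, bottle and look-alikes where they were. I hand in.

```bash
python3 -c "
from station import ticket
print(ticket.job_done())"
```

```text
the job is handed in; nothing more can be done
None
```

I set all three round dishes upright on their matching plates, largest first, each within about 3 mm of centre by the wrist camera; the square dishes, bottle and look-alikes look unmoved, and the job is handed in with no verdict returned.

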